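# Hang the tall pocket template on the swing-out pattern hook

## Robot

A 6-joint arm with a two-finger parallel gripper is mounted at the origin on the work surface. World frame = base frame: x ahead of the robot, y to its left, z up, the work surface at z = 0. Lengths are in m, angles in degrees, forces in N, time in s.
With the tool pointing down it reaches from about 0.425 to 1.125 m from the base axis. Payload 14.9 kg.
Tool frame: the origin (TCP) lies midway between the tips of the shut fingers; the grasp point (between the pads) lies 19 mm behind it (bot.pinch_z is the distance from the TCP to the grasp point, in m); x points along the fingers, z is the direction in which the jaws open and shut, and the axes are right-handed (so a half turn about x gives the same grasp; the last joint's range is limited). The gripper opens to 91 mm and grips with 3 to 60 N. Pads are 32 mm wide; open, the fingers measure 118 mm over their backs; the gripper's body (76 mm by 178 mm) begins 60 mm behind the grasp point.
Start: joints at [-76.221, 21.709, 99.362, -0, 58.929, -1.908], TCP at [0.189, -0.674, 0.214] pointing down, gripper open.
Joint ranges: [-158.91, 158.91], [-42.39, 125.64], [0.06, 152.35], [-60.88, 240.88], [17.5, 164.5], [-176.32, 176.32]. Speed limits (degrees/s): [108.29, 108.29, 136.94, 180, 180, 180].

## Interface

Orientations are given as a 3x3 rotation matrix whose columns are the frame's x, y, z axes.
In Python, from rig import bot gives the robot as it stands.
- The arm moves only by the tool drive_tool, never from a script. Its argument "commands" is a list of rows, each a list of 3 entries, a list of its own where there are three numbers: the shift along the tool's x, y, z in cm, then the turn about the tool's x in rad, then the finger opening in cm, from 0 to 9.12. In form: [[[tx, ty, tz], roll, jaw], ...]. A call has 1 to 20 rows; each row shifts and turns the pose as measured when the row begins, along the tool's axes as they then stand; what a row does not reach is not made up. A row lasts 1/10 s, in which the tool goes at most 50 mm and 8.59 degrees, less where a joint would pass 70% of its speed; a pose out of reach is approached as far as the arm can. A call with a gripper value outside its range is refused whole. The fingers move at their own pace and stop on an object; "grip_force" is the grip in N (left out, the last holds). Time passes only in rows, so rows that do not move let the fingers close. It gives the time, the measured TCP pose, the force and the opening at its end, in the units of the state.
- bot.sense(): the state, without advancing time (a new reading comes with each control period).
- bot.read_camera(name): name is "scene" or "top" or "wrist"; returns the picture (420x560x3 uint8, red, green, blue); there is no depth.
- bot.camera_model(name): a dict with "vertical_fov" (degrees; the focal length in pixels is half the picture's height over the tangent of half this angle, whatever the lens; pixels are square), "cx", "cy" (the principal point, pixels), "extrinsics" (4x4, takes a point from world to camera coordinates). Camera axes: x right, y down, z forward; pixel columns grow to the right and rows downward; lengths in m; the calibration is good to about 2 mm. A picture is of the moment at which its call begins: read the wrist's pose just before it. camera_model takes no time and is no camera call; for the wrist camera it gives the pose at the moment of the call.
- bot.job_done(): hands the job in, once; it reports no verdict.
The state is a dict: "time": time; "q": joint angles; "dq": joint speeds; "joint_torque": joint torques, N m; "tcp_pos": TCP position; "eef_rot": TCP orientation; "force": force on the tool from outside, world axes, zero at the start; "ft_torque": the same for the moment, N m; "width": finger opening in m.
Only numpy, scipy, OpenCV 4.12 (cv2) and the standard library are available. Lean on these libraries where they do the work, as an engineer would, in place of code of your own. Each camera call takes 0.05 s, during which the arm holds its last target. There are 200 camera calls.

## Task

First swing the steel hook arm of the pattern stand out from its panel until it stops, square to the panel. Then take the tallest of the three plywood templates out of the slotted rack, pass its hanging hole sideways over the hook's upturned tip and let it down so that it hangs freely in the hook's throat, behind the tip. Leave the arm swung out, and leave the two smaller templates standing where they are in the rack.

Things in the scene. Friction and masses are not known exactly. Their poses are not given: they have to be found in the camera images.
- tall_grip (a point): Point to grip on the tallest template, 15 mm below the middle of its upper edge and half-way through its thickness. The template is a plain plywood plate 8 mm thick, 110 mm wide, 190 mm high, 0.13 kg, standing upright in one of the three slots of the rack (which one varies) with its lower edge 12 mm above the table, so its upper edge is at 202 mm. Axes: x through the thickness, y along the width, z up towards the upper edge. Looks the same from both faces.
- tall_hole (a point): Centre of the round hanging hole (40 mm diameter) through the tallest template, 65 mm below its upper edge (50 mm below tall_grip), at the middle of its width; 45 mm of wood above the hole. Same axes as tall_grip.
- rack: Fixed wooden rack, 200 mm long (x) by 130 mm (y), 52 mm high; origin at the middle of its underside. Three slots run along its y, at x = -75, 0 and +75 mm, each 10 mm wide, 40 mm deep (slot floor 12 mm above the table), open at both ends and on top.
- mid_template: Loose plywood template, 8 x 110 x 145 mm high, with a 24 mm hole, standing in another slot of the rack; origin at the middle of its lower edge, z up. To be left alone.
- short_template: Loose plywood template, 8 x 80 x 120 mm high, with a 24 mm hole, standing in another slot of the rack; origin at the middle of its lower edge, z up. To be left alone.
- stand: Fixed pattern stand; origin at the middle of its underside. An upright plywood panel 260 mm long (along x), 18 mm thick, top at z = 160 mm, stands at y = 0 on a steel foot (280 x 130 x 12 mm, from y = -80 to +50 mm). An 8 mm radius post stands in front of the panel at x = -70, y = -40 mm and carries the hook arm at z = 200 mm.
- hook_arm (a joint): Angle of the hook arm about the upright post, rad. 0: folded, the arm points along the stand's +x, parallel to the panel and 40 mm in front of it. It swings outwards, clockwise from above, to a stop at 1.57: square to the panel, pointing along the stand's -y. Light friction (0.12 N m); it stays where it is left. It starts at 0.05 to 0.5.
- hook_pivot (a point): The hook arm's hinge axis, at the middle of the arm's bar (200 mm above the table). Axes turn with the arm: x along the arm towards the tip, z up. A hub of 13 mm radius here reaches 9 mm above the bar's centre line.
- hook_throat (a point): Middle of the hook's throat, on the centre line of the bar, 92 mm from the pivot. The bar is level, round, 10 mm in diameter; the throat is its stretch from a collar (22 mm diameter, ending 58 mm from the pivot) to the upturned tip (its inner side 125 mm from the pivot). Axes as hook_pivot. With the template hanging, the hole's centre is 15 mm below the bar's centre line.
- hook_tip (a point): The bend of the hook where the tip turns up, on the bar's centre line, 130 mm from the pivot. The tip is 10 mm thick and ends 18 mm above the centre line; the bar's outer end is 135 mm from the pivot. Axes as hook_pivot.
Mind the look-alikes: they are no part of the job. What is shaped like the part that bears tall_grip but pink or red is not meant.

How it is judged (in metres and radians):
On the way, in this order (a step that is already met when the one before it is completed fails the run):
1. the hook arm is swung out to its stop while the tall template is still in the rack (value of joint hook_arm above 1.4 rad and distance of tall_hole from where it was at the start of the episode below 0.02 m), for 0.2 s.
2. the tall template hangs on the hook by its hole, between collar and tip (z of tall_hole in the frame of hook_throat between -0.024 and -0.008 m and x of tall_hole in the frame of hook_throat between -0.035 and 0.033 m and y of tall_hole in the frame of hook_throat between -0.015 and 0.015 m), for 0.2 s.
At the end, for the whole second after the job is handed in: Hook arm out (over 1.35 rad); tall template hangs upright (within 0.2 rad) in the throat, hole centre 8-24 mm below the bar's centre line, -35 to +33 mm along the arm and within 15 mm across from the throat's middle; smaller templates within 20 mm of their starts (all of step 2 and value of joint hook_arm above 1.35 rad and angle between tall_hole's own z axis and vertical below 0.2 rad and distance of each of mid_template, short_template from where it was at the start of the episode below 0.02 m); the robot touches nothing.
It fails at once if a smaller template is pulled out or knocked about (distance of any of mid_template, short_template from where it was at the start of the episode above 0.03 m).
It also fails if it takes over 62 s, if anything falls off the work surface, if the arm or the gripper's body presses on something with over 40 N, if the wrist force passes 120 N, or if a joint passes its speed limit or range.

## Working session

There is one attempt and no reset: what is moved stays moved. The work goes in short steps, Python scripts to look and compute and a tool call to move; the robot and the scene stay as the last step left them, time stands still between calls to the robot, and variables do not carry over. Pictures are saved under pics/ and viewed, about 8 in all and at most 12, crops included, and the job is handed in when it is done.

Besides the shell and the picture viewer there is one more tool, called after "Call:" as name(argument=value, ...), one argument or row to a line, values as JSON. drive_tool: Moves the arm, as the interface text tells. Its arguments: {"type":"object","properties":{"commands":{"type":"array","items":{"type":"array"}},"grip_force":{"type":"number"}},"required":["commands"]}

```bash
ls; mkdir -p pics
python3 - <<'E'
from rig import bot
import cv2,numpy as np
s=bot.sense();print(s['time'],s['tcp_pos'],np.round(s['eef_rot'],3).tolist(),s['width'],bot.pinch_z)
for n in ['scene','top']:
    im=bot.read_camera(n);cv2.imwrite(f'pics/{n}0.png',im[:,:,::-1]);m=bot.camera_model(n);print(n,m['vertical_fov'],m['cx'],m['cy'],np.round(m['extrinsics'],4).tolist())
E
```

```text
pics
0.0 [ 0.18915812 -0.67354375  0.21332757] [[-0.0, 0.963, 0.27], [0.001, 0.27, -0.963], [-1.0, 0.0, -0.001]] 0.09094797149730796 0.0188
scene 57.08880269356853 279.0286932401224 209.98874580275807 [[-0.452, 0.8919, -0.0123, 0.2617], [0.5861, 0.2865, -0.7579, -0.1761], [-0.6725, -0.3498, -0.6522, 1.323], [0.0, 0.0, 0.0, 1.0]]
top 44.68647016626106 277.4701275678672 219.93710810638345 [[-0.0287, -0.9995, -0.016, -0.0168], [-0.9967, 0.0298, -0.0752, 0.5061], [0.0757, 0.0138, -0.997, 1.6536], [0.0, 0.0, 0.0, 1.0]]
```

View pics/scene0.png

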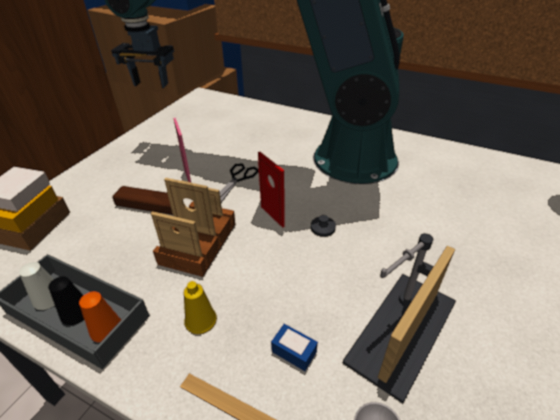

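View pics/top0.png

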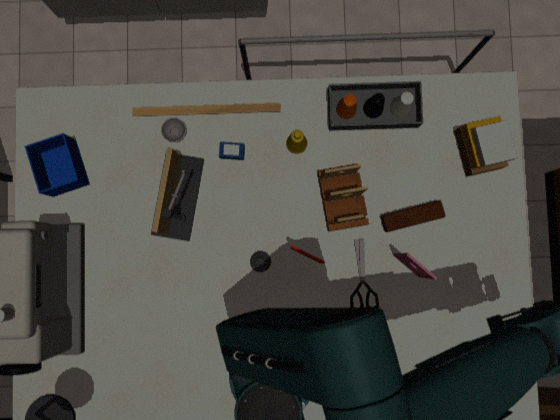

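Run:
```python
import cv2,numpy as np
t=cv2.imread('pics/top0.png');s=cv2.imread('pics/scene0.png')
f=lambda im,x,y,w,h:cv2.resize(im[y:y+h,x:x+w],(400,300),interpolation=cv2.INTER_CUBIC)
a=np.vstack([np.hstack([f(t,303,155,80,60+0),f(t,138,142,80,60)]),np.hstack([f(s,140,165,120,90),f(s,340,220,160,120)])])
# use 1:1 rack crop 
a[:300,:400]=f(t,295,155,107,80); a[:300,400:]=f(t,130,145,133,100)
cv2.imwrite('pics/crop1.png',a)
```

```text
(no output)
```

View pics/crop1.png

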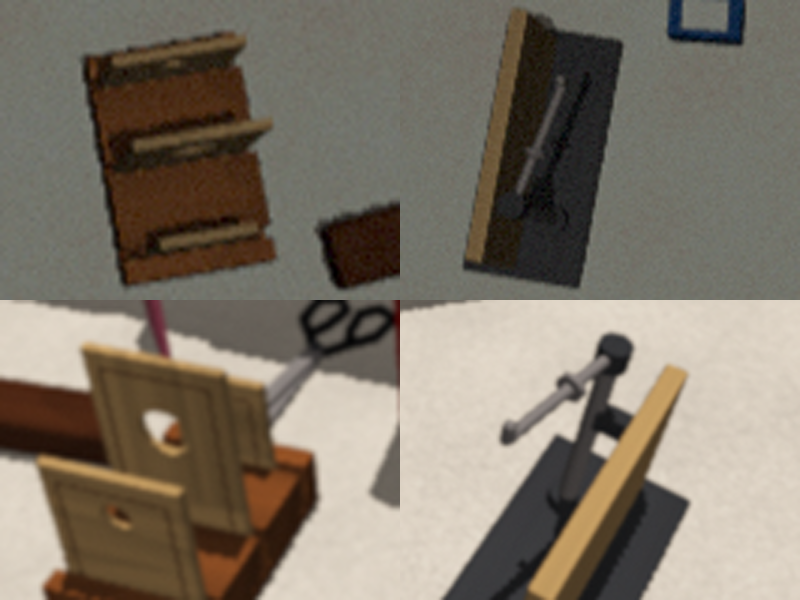

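```bash
cat > h.py <<'E'
from rig import bot
import numpy as np
def cam(n):
    m=bot.camera_model(n);E=np.array(m['extrinsics']);f=210/np.tan(np.radians(m['vertical_fov']/2));return E,f,m['cx'],m['cy']
def ray(c,u,v,z):
    E,f,cx,cy=c;R=E[:3,:3];o=-R.T@E[:3,3];d=R.T@np.array([(u-cx)/f,(v-cy)/f,1]);return o+d*(z-o[2])/d[2]
def proj(c,p):
    E,f,cx,cy=c;q=E[:3,:3]@np.array(p)+E[:3,3];return np.array([cx+f*q[0]/q[2],cy+f*q[1]/q[2]])
E
python3 - <<'E'
from h import *
c=cam('top');np.set_printoptions(precision=4,suppress=True)
L=lambda x,y:(295+x*.2675-.4,155+y*.2667-.4); R=lambda x,y:(130+(x-400)/3.008-.3,145+y/3-.3)
for n,p,z in [('piv',R(512,206),.209),('tip',R(560,82),.215),('collar',R(534,153),.2),('panA',R(478,262),.16),('panB',R(516,12),.16),
 ('tallL',L(137,143),.202),('tallR',L(270,124),.202),('midL',L(113,58),.157),('midR',L(243,40),.157),('shL',L(160,241),.132),('shR',L(257,227),.132),
 ('rackBL',L(125,285),.052),('rackBR',L(275,258),.052)]:
    print(n,np.round(p,1),ray(c,*p,z)[:2])
s=cam('scene')
L2=lambda x,y:(140+x*.3-.3,165+(y-300)*.3-.3);R2=lambda x,y:(340+(x-400)*.4-.3,220+(y-300)*.4-.3)
for n,p,z in [('piv',R2(615,342),.212),('tip',R2(507,436),.2),('tallL',L2(84,346),.202),('tallR',L2(226,375),.202)]: print('sc',n,ray(s,*p,z))
E
```

```text
piv [166.9 213.4] [0.5197 0.2871]
tip [182.9 172. ] [0.6388 0.2375]
collar [174.2 195.7] [0.5721 0.267 ]
panA [155.6 232. ] [0.4692 0.3332]
panB [168.3 148.7] [0.7216 0.292 ]
tallL [331.2 192.7] [ 0.5664 -0.1934]
tallR [366.8 187.7] [ 0.5781 -0.2976]
midL [324.8 170.1] [ 0.6416 -0.1808]
midR [359.6 165.3] [ 0.6529 -0.2861]
shL [337.4 218.9] [ 0.4946 -0.2157]
shR [363.3 215.1] [ 0.5036 -0.295 ]
rackBL [328.  230.6] [ 0.4638 -0.1927]
rackBR [368.2 223.4] [ 0.483  -0.3216]
sc piv [0.5207 0.2863 0.212 ]
sc tip [0.6365 0.2368 0.2   ]
sc tallL [ 0.5806 -0.2961  0.202 ]
sc tallR [ 0.5646 -0.1866  0.202 ]
```

Call:
drive_tool(
  commands=[
    [[-1.5,3.7,-1.8],0,4],
    [[-1.5,3.7,-1.8],0,4],
    [[-1.5,3.7,-1.8],0,4],
    [[-1.5,3.7,-1.8],0,4],
    [[-1.5,3.7,-1.8],0,4],
    [[-1.5,3.7,-1.8],0,4],
    [[-1.5,3.7,-1.8],0,4],
    [[-1.5,3.7,-1.8],0,4],
    [[-1.5,3.7,-1.8],0,4],
    [[-1.5,3.7,-1.8],0,4],
  ],
)

```text
time: 1.1
tcp_pos: [0.5033, -0.391, 0.3641]
eef_rot: [[-0.004, 0.965, 0.264], [0.008, 0.264, -0.965], [-1.0, -0.002, -0.009]]
force: [-0.2, 0.1, 0.7]
width: 0.0399
```

Call:
drive_tool(
  commands=[
    [[0,0,0],-0.142,0],
    [[0,0,0],-0.142,0],
    [[0,0,0],-0.142,0],
    [[0,0,0],-0.142,0],
    [[0,0,0],-0.142,0],
    [[0,0,0],-0.142,0],
    [[0,0,0],-0.142,0],
    [[0,0,0],-0.142,0],
    [[0,0,0],-0.142,0],
    [[0,0,0],-0.142,0],
    [[0,0,0],-0.142,0],
    [[0,0,0],-0.142,0],
    [[0,0,0],-0.142,0],
    [[0,0,0],-0.142,0],
    [[0,0,0],-0.142,0],
    [[0,0,0],-0.142,0],
    [[0,0,0],-0.142,0],
    [[0,0,0],-0.142,0],
    [[0,0,0],-0.142,0],
    [[0,0,0],-0.142,0],
  ],
)

```text
time: 3.1
tcp_pos: [0.5054, -0.3841, 0.3597]
eef_rot: [[-0.01, -0.996, -0.086], [0.014, -0.086, 0.996], [-1.0, 0.009, 0.015]]
force: [-0.4, 0.2, -0.3]
width: 0.0
```

```bash
python3 -c "
from rig import bot
print(bot.sense())"
```

```text
{'time': 3.1, 'q': array([ -39.44272014,    8.442403  ,  100.42641946,    0.2615302 ,
         72.10915097, -134.45449893]), 'dq': array([ 3.41827572e-02,  7.09083284e-02,  2.61159892e-01,  1.21605941e-02,
       -4.89972312e-02, -8.42611174e+01]), 'joint_torque': array([ 1.15765128e-02, -6.19754505e+01, -4.89161539e+01, -6.01922139e-02,
        8.30305531e-02,  3.10588941e+00]), 'tcp_pos': array([ 0.50541813, -0.38410371,  0.35973315]), 'eef_rot': array([[-0.01041882, -0.99625374, -0.08584827],
       [ 0.01419595, -0.08599165,  0.99619472],
       [-0.99984495,  0.00916048,  0.0150387 ]]), 'force': array([-0.37917122,  0.15008623, -0.29751088]), 'ft_torque': array([ 0.08067407, -0.1298251 , -0.00269577]), 'width': 2.6642805482146375e-06}
```

Call:
drive_tool(
  commands=[
    [[0,-1.27,4.65],0,0],
    [[0,-1.27,4.65],0,0],
    [[0,-1.27,4.65],0,0],
    [[0,-1.27,4.65],0,0],
    [[0,-1.27,4.65],0,0],
    [[0,-1.27,4.65],0,0],
    [[0,-1.27,4.65],0,0],
    [[0,-1.27,4.65],0,0],
    [[0,-1.27,4.65],0,0],
    [[0,-1.27,4.65],0,0],
    [[0,-1.27,4.65],0,0],
    [[0,-1.27,4.65],0,0],
    [[0,-1.27,4.65],0,0],
    [[0,-1.27,4.65],0,0],
    [[0,0,0],0,0],
  ],
)

```text
time: 4.6
tcp_pos: [0.622, 0.3049, 0.364]
eef_rot: [[-0.015, -0.996, -0.09], [0.015, -0.091, 0.996], [-1.0, 0.014, 0.016]]
force: [-0.4, -1.4, -0.9]
width: 0.0009
```

Run:
```python
from h import *
import cv2
c=cam('wrist');s=bot.sense();im=bot.read_camera('wrist');cv2.imwrite('pics/w1.png',im[:,:,::-1])
print(s['tcp_pos'],s['q'])
for p in [(.52,.287,.209),(.64,.237,.2),s['tcp_pos']]:print(proj(c,p))
np.save('w1.npy',np.array([*c[0].ravel(),*c[1:]]))
```

```text
[0.62195668 0.30486148 0.36398532] [ 23.74304696  13.70507801  93.73919694   1.18954465  73.01772318
 -71.80422249]
[272.87781981  73.69103935]
[208.36941233 206.23745395]
[286.36530807 258.35833876]
```

View pics/w1.png

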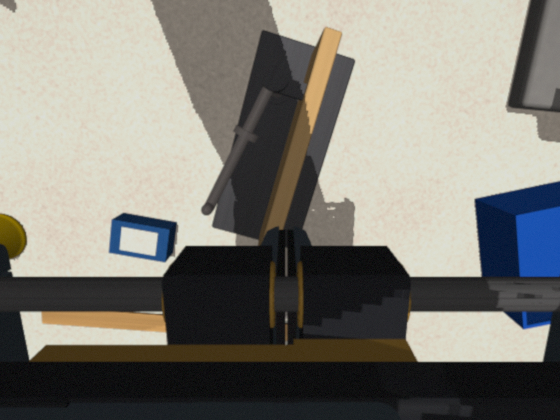

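```bash
python3 - <<'E'
from h import *
c=cam('wrist')
P={}
for n,u,v,z in [('hub',268,93,.209),('tip',207,210,.205),('collar',240,133,.2),('collar2',246,129,.2),('panFar',335,30,.16),('panNear',268,240,.16)]:
    P[n]=ray(c,u,v,z);print(n,P[n])
print(np.linalg.norm(P['hub']-P['tip']))
E
python3 - <<'E'
import cv2
t=cv2.imread('pics/w1.png');cv2.imwrite('pics/w1c.png',cv2.resize(t[60:240,190:350],(640,720),interpolation=cv2.INTER_CUBIC)[:600])
E
```

```text
hub [0.53531647 0.28203687 0.209     ]
tip [0.64198114 0.2345936  0.205     ]
collar [0.57071074 0.25976968 0.2       ]
collar2 [0.56678333 0.26481543 0.2       ]
panFar [0.47038181 0.338027   0.16      ]
panNear [0.68084917 0.29209387 0.16      ]
0.11680845619649838
```

View pics/w1c.png

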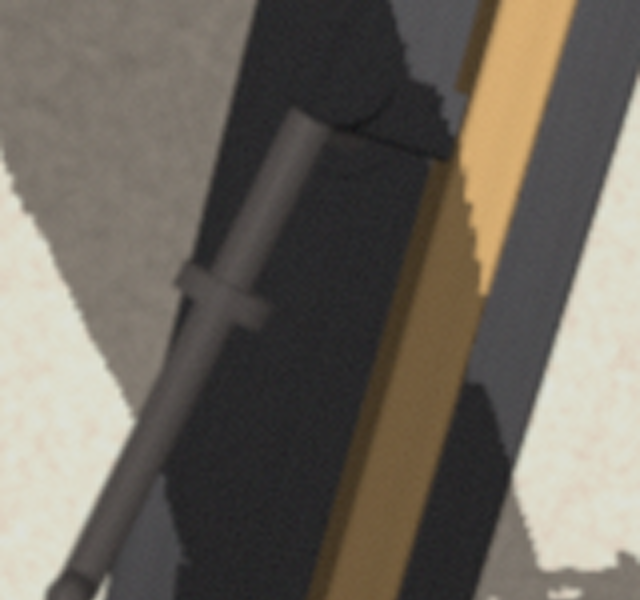

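Call:
drive_tool(
  commands=[
    [[3.7,0,0],0,0],
    [[3.7,0,0],0,0],
    [[3.7,0,0],0,0],
    [[3.7,0,0],0,0],
    [[3.7,0,0],0,0],
    [[0,0,0],0,0],
  ],
)

```text
time: 5.25
tcp_pos: [0.6185, 0.2996, 0.174]
eef_rot: [[-0.014, -0.996, -0.087], [0.014, -0.088, 0.996], [-1.0, 0.013, 0.015]]
force: [-0.5, 0.3, 0.8]
width: 0.0006
```

Call:
drive_tool(
  commands=[
    [[0,0.4,-1.0],0,0],
    [[0,0.4,-1.0],0,0],
    [[0,0.4,-1.0],0,0],
    [[0,0.5,-1.3],0,0],
    [[0,0.5,-1.3],0,0],
    [[0,0,0],0,0],
  ],
)

```text
time: 5.85
tcp_pos: [0.6028, 0.2357, 0.1813]
eef_rot: [[-0.007, -0.996, -0.086], [0.017, -0.086, 0.996], [-1.0, 0.005, 0.017]]
force: [-0.2, 0.5, -0.0]
width: 0.0006
```

Call:
drive_tool(
  commands=[
    [[0,0.9,-0.7],0,0],
    [[0,0.9,-0.6],0,0],
    [[0,0.9,-0.5],0,0],
    [[0,0.9,-0.5],0,0],
    [[0,0.9,-0.5],0,0],
    [[0,0,0],0,0],
  ],
)

```text
time: 6.45
tcp_pos: [0.5565, 0.2014, 0.1816]
eef_rot: [[-0.005, -0.996, -0.086], [0.017, -0.086, 0.996], [-1.0, 0.004, 0.017]]
force: [0.5, 0.6, 0.5]
width: 0.0001
```

Run:
```python
from h import *
import cv2
im=bot.read_camera('scene');cv2.imwrite('pics/s2.png',im[:,:,::-1])
cv2.imwrite('pics/s2.png',cv2.resize(im[180:380,320:520,::-1],(600,600),interpolation=cv2.INTER_CUBIC))
```

```text
(no output)
```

View pics/s2.png

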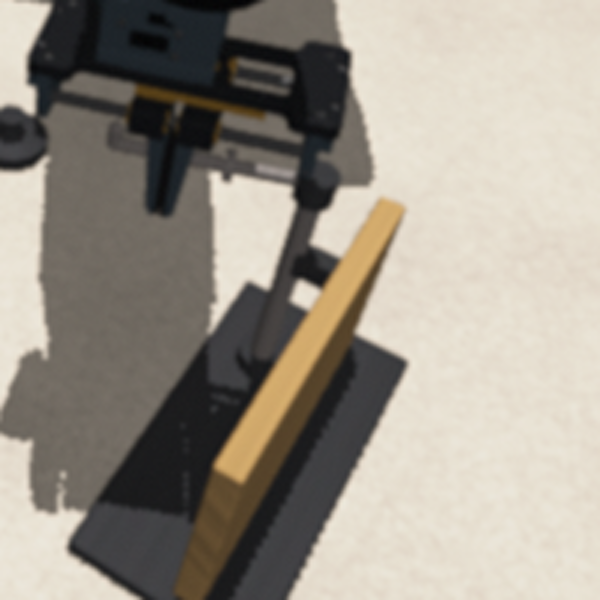

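Call:
drive_tool(
  commands=[
    [[0,0.6,-0.15],0,0],
    [[0,0.6,-0.15],0,0],
    [[0,0.5,-0.1],0,0],
    [[0,0.4,0],0,0],
    [[0,0,0],0,0],
  ],
)

```text
time: 7.0
tcp_pos: [0.5355, 0.196, 0.1819]
eef_rot: [[-0.004, -0.996, -0.086], [0.018, -0.086, 0.996], [-1.0, 0.002, 0.018]]
force: [0.5, 0.2, -0.6]
width: 0.0004
```

Call:
drive_tool(
  commands=[
    [[0,0.4,0],0,0],
    [[0,0,0],0,0],
  ],
)

```text
time: 7.2
tcp_pos: [0.5313, 0.1957, 0.1819]
eef_rot: [[-0.004, -0.996, -0.086], [0.018, -0.086, 0.996], [-1.0, 0.002, 0.018]]
force: [0.4, -0.2, 0.2]
width: 0.0004
```

Call:
drive_tool(
  commands=[
    [[0,0.4,0],0,0],
    [[0,0,0],0,0],
  ],
)

```text
time: 7.4
tcp_pos: [0.5271, 0.1953, 0.1819]
eef_rot: [[-0.004, -0.996, -0.086], [0.017, -0.086, 0.996], [-1.0, 0.002, 0.018]]
force: [-0.1, -0.2, 0.8]
width: 0.0006
```

Call:
drive_tool(
  commands=[
    [[0,0.3,0],0,0],
    [[0,0,0],0,0],
  ],
)

```text
time: 7.6
tcp_pos: [0.5251, 0.1953, 0.1824]
eef_rot: [[-0.001, -0.996, -0.086], [0.018, -0.086, 0.996], [-1.0, -0.001, 0.018]]
force: [4.7, 0.3, -2.7]
width: 0.0004
```

Run:
```python
from h import *
import cv2
print(bot.sense()['force'],bot.sense()['tcp_pos'])
im=bot.read_camera('scene')[200:300,340:450,::-1];t=bot.read_camera('top')[145:245,130:240,::-1]
cv2.imwrite('pics/s3.png',np.hstack([cv2.resize(a,(400,364),interpolation=cv2.INTER_CUBIC) for a in (im,t)]))
```

```text
[ 4.65720311  0.28243583 -2.73047243] [0.52510986 0.19531383 0.18235014]
```

View pics/s3.png

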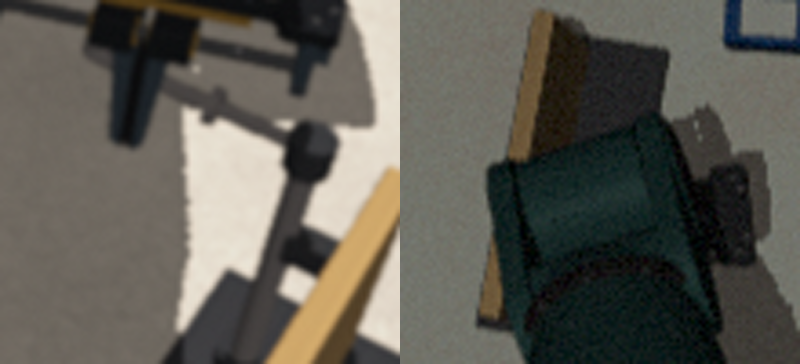

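Call:
drive_tool(
  commands=[
    [[0,-0.5,0],0,0],
    [[0,-0.5,0],0,0],
    [[-3.6,0,0],0,0],
    [[-3.6,0,0],0,0],
    [[-3.6,0,0],0,0],
    [[-3.6,0,0],0,0],
    [[-3.6,0,0],0,0],
    [[-0.5,0,-4.3],0,5],
    [[0,0,-4.3],0,5],
    [[0,0,-4.3],0,5],
    [[0,0,-4.3],0,5],
    [[0,0,-4.3],0,5],
    [[0,0,-4.3],0,5],
    [[0,0,-4.3],0,5],
    [[0,0,-4.3],0,5],
    [[0,0,-4.3],0,5],
    [[0,0,-4.3],0,5],
  ],
)

```text
time: 9.4
tcp_pos: [0.5751, -0.2492, 0.3678]
eef_rot: [[-0.008, -0.996, -0.093], [0.016, -0.093, 0.996], [-1.0, 0.006, 0.017]]
force: [0.6, 0.4, 0.0]
width: 0.0498
```

Call:
drive_tool(
  commands=[
    [[0,0,0],0.139,5],
    [[0,0,0],0.139,5],
    [[0,0,0],0.139,5],
    [[0,0,0],0.139,5],
    [[0,0,0],0.139,5],
    [[0,0,0],0.139,5],
    [[0,0,0],0.139,5],
    [[0,0,0],0.139,5],
    [[0,0,0],0.139,5],
    [[0,0,0],0.139,5],
    [[0,0,0],0.139,5],
    [[0,0,0],0,5],
  ],
)

```text
time: 10.6
tcp_pos: [0.5746, -0.2573, 0.3639]
eef_rot: [[-0.017, -0.067, 0.998], [0.02, 0.998, 0.068], [-1.0, 0.021, -0.016]]
force: [0.5, -1.3, 0.1]
width: 0.0498
```

Run:
```python
from h import *
import cv2
s=bot.sense();c=cam('wrist');w=bot.read_camera('wrist')[:,:,::-1];t=bot.read_camera('top')[:,:,::-1]
print(s['tcp_pos'],s['eef_rot'].round(4).tolist())
for p in [(.5664,-.1934,.202),(.5781,-.2976,.202)]:print(proj(c,p))
cv2.imwrite('pics/w4.png',w);cv2.imwrite('pics/t4.png',t)
tt=cv2.resize(t[145:245,130:240],(462,420),interpolation=cv2.INTER_CUBIC)
cv2.imwrite('pics/v4.png',np.hstack([w[:,110:448],tt]))
np.save('w4.npy',np.array([*c[0].ravel(),*c[1:]]))
```

```text
[ 0.57459581 -0.25728509  0.36391718] [[-0.0174, -0.0672, 0.9976], [0.0203, 0.9975, 0.0675], [-0.9996, 0.0215, -0.016]]
[283.02624821 124.19045446]
[288.06190198 238.37850618]
```

View pics/v4.png

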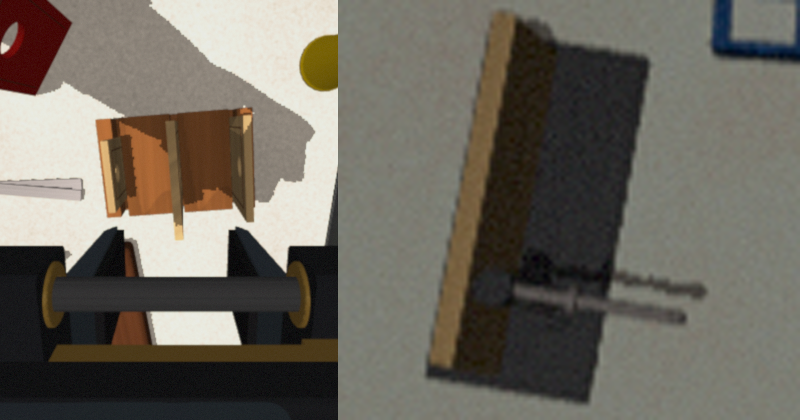

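Run:
```python
from h import *
c=cam('wrist')
print(ray(c,281,121,.202),ray(c,289.5,239,.202))
c=cam('top')
p=ray(c,166,213,.209);q=ray(c,212.2,220.5,.215);print(p,q,np.degrees(np.arctan2(*(q-p)[1::-1])),np.linalg.norm((q-p)[:2]))
a=ray(c,123/4.2+130-.3+0, 145,.16)
L=lambda x,y:(130+(x-338)/4.2-.3,145+y/4.2-.3)
a=ray(c,*L(502,12),.16);b=ray(c,*L(438,365),.16);print(np.degrees(np.arctan2(*(a-b)[1::-1])))
```

```text
[ 0.56404177 -0.19085551  0.202     ] [ 0.57979601 -0.29806729  0.202     ]
[0.52089709 0.28985817 0.209     ] [0.4944872  0.15458738 0.215     ] -101.04730268490015 0.13782478337838336
-10.931076000107888
```

Call:
drive_tool(
  commands=[
    [[0,0.45,0.05],-0.035,5],
    [[0,0.45,0.05],-0.035,5],
    [[0,0,0],0,5],
    [[3.2,0,0],0,5],
    [[3.2,0,0],0,5],
    [[3.2,0,0],0,5],
    [[3.2,0,0],0,5],
    [[3.2,0,0],0,5],
    [[1.6,0,0],0,5],
    [[0,0,0],0,5],
  ],
)

```text
time: 11.7
tcp_pos: [0.5731, -0.2463, 0.184]
eef_rot: [[-0.014, -0.168, 0.986], [0.019, 0.986, 0.169], [-1.0, 0.021, -0.011]]
force: [0.4, -0.0, -0.0]
width: 0.0504
```

Call:
drive_tool(
  commands=[
    [[0.8,0.15,-0.1],0.028,4],
    [[0.7,0,0],0,3],
    [[0,0,0],0,2],
    [[0,0,0],0,2],
  ],
)

```text
time: 12.1
tcp_pos: [0.5736, -0.2457, 0.1719]
eef_rot: [[-0.01, -0.139, 0.99], [0.016, 0.99, 0.139], [-1.0, 0.018, -0.008]]
force: [-0.1, -0.1, 0.0]
width: 0.0216
```

Run:
```python
from h import *
import cv2
s=bot.sense();print(s['tcp_pos'],s['width'],s['force'],s['eef_rot'].round(3).tolist())
w=bot.read_camera('wrist')[:,:,::-1];cv2.imwrite('pics/w5.png',w)
```

```text
[ 0.57359335 -0.24565564  0.17185313] 0.021578007495796938 [-0.0834859  -0.12695916  0.00127433] [[-0.01, -0.139, 0.99], [0.016, 0.99, 0.139], [-1.0, 0.018, -0.008]]
```

View pics/w5.png

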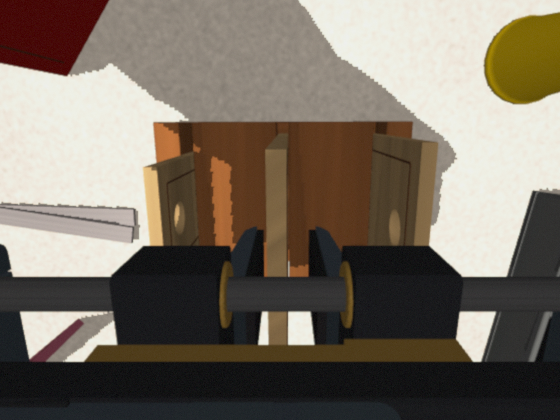

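Call:
drive_tool(
  commands=[
    [[0.3,0.05,-0.3],0,2],
    [[0,0,0],0,1],
    [[0,0,0],0,0.4],
    [[0,0,0],0,0.4],
    [[0,0,0],0,0.4],
    [[0,0,0],0,0.4],
  ],
  grip_force=25,
)

```text
time: 12.75
tcp_pos: [0.5707, -0.2458, 0.1699]
eef_rot: [[-0.008, -0.139, 0.99], [0.016, 0.99, 0.14], [-1.0, 0.017, -0.006]]
force: [0.1, -0.6, 0.2]
width: 0.0075
```

Call:
drive_tool(
  commands=[
    [[-1.5,0,0],0,0.4],
    [[-3,0,0],0,0.4],
    [[-3,0,0],0,0.4],
    [[-3,0,0],0,0.4],
    [[-3,0,0],0,0.4],
    [[-3,0,0],0,0.4],
    [[0,0,0],0,0.4],
  ],
)

```text
time: 13.45
tcp_pos: [0.5719, -0.2482, 0.3472]
eef_rot: [[-0.007, -0.14, 0.99], [0.015, 0.99, 0.14], [-1.0, 0.016, -0.005]]
force: [-0.2, -0.2, -1.3]
width: 0.0078
```

Run:
```python
from h import *
import cv2
s=bot.sense();print(s['tcp_pos'],s['width'],s['force'],s['eef_rot'].round(3).tolist())
w=bot.read_camera('scene')[:,:,::-1];cv2.imwrite('pics/s6.png',w)
```

```text
[ 0.57194339 -0.24815444  0.34721212] 0.007773630732477512 [-0.18046806 -0.22343241 -1.30402685] [[-0.007, -0.14, 0.99], [0.015, 0.99, 0.14], [-1.0, 0.016, -0.005]]
```

View pics/s6.png

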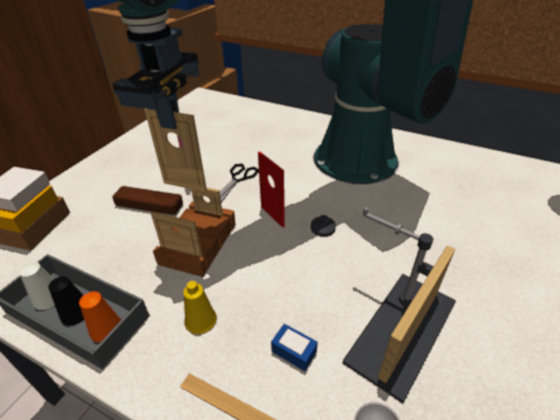

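Call:
drive_tool(
  commands=[
    [[0,0,0],-0.125,0.4],
    [[0,0,0],-0.125,0.4],
    [[0,0,0],-0.125,0.4],
    [[0,0,0],-0.125,0.4],
    [[0,0,0],-0.125,0.4],
    [[0,0,0],-0.125,0.4],
    [[0,0,0],-0.125,0.4],
    [[0,0,0],-0.125,0.4],
    [[0,0,0],-0.125,0.4],
    [[0,0,0],-0.115,0.4],
    [[0,0,0],0,0.4],
  ],
)

```text
time: 14.6
tcp_pos: [0.5652, -0.245, 0.3364]
eef_rot: [[-0.024, -0.99, 0.14], [0.023, 0.14, 0.99], [-0.999, 0.027, 0.02]]
force: [-0.4, -0.4, -1.4]
width: 0.0077
```

Run:
```python
from h import *
c=cam('scene')
p=ray(c,426,238,.209);q=ray(c,365.5,210,.215);print(p,q,np.degrees(np.arctan2(*(q-p)[1::-1])),np.linalg.norm((q-p)[:2]))
```

```text
[0.52119174 0.28759111 0.209     ] [0.49967186 0.1612782  0.215     ] -99.6686273292178 0.12813296550879474
```

Call:
drive_tool(
  commands=[
    [[0,1.5,4.0],0.015,0.4],
    [[0,1.5,4.0],0.015,0.4],
    [[0,1.5,4.0],0,0.4],
    [[0,1.5,4.0],0,0.4],
    [[0,1.5,4.0],0,0.4],
    [[0,1.5,4.0],0,0.4],
    [[0,1.5,4.0],0,0.4],
    [[0,1.5,4.0],0,0.4],
    [[0,0,0],0,0.4],
    [[0,0,0],0,0.4],
  ],
)

```text
time: 15.6
tcp_pos: [0.4975, 0.1031, 0.3412]
eef_rot: [[-0.032, -0.977, 0.211], [0.024, 0.21, 0.977], [-0.999, 0.037, 0.017]]
force: [-0.2, 0.1, -1.3]
width: 0.008
```

Call:
drive_tool(
  commands=[
    [[2.5,0.2,0],-0.015,0.4],
    [[2.5,0.2,0],-0.015,0.4],
    [[2.5,0,0],0,0.4],
    [[2.0,0,0],0,0.4],
    [[0,0,0],0,0.4],
    [[0,0,0],0,0.4],
  ],
)

```text
time: 16.2
tcp_pos: [0.491, 0.1015, 0.2432]
eef_rot: [[-0.033, -0.98, 0.197], [0.024, 0.196, 0.98], [-0.999, 0.037, 0.017]]
force: [0.4, -0.5, -1.3]
width: 0.0081
```

Run:
```python
from h import *
import cv2
s=bot.sense();R=s['eef_rot'];print(s['tcp_pos'],R.round(3).tolist())
h=s['tcp_pos']+.033*R[:,0]+.001*R[:,1]
print('hole',h)
sc=bot.read_camera('scene')[:,:,::-1];w=bot.read_camera('wrist')[:,:,::-1]
c=cam('scene');print(proj(c,h),proj(c,h-.125*np.array([0,0,1])))
cv2.imwrite('pics/s7f.png',sc);cv2.imwrite('pics/w7.png',w)
cv2.imwrite('pics/s7.png',np.hstack([cv2.resize(sc[150:300,300:450],(450,450),interpolation=cv2.INTER_CUBIC),cv2.resize(w[100:400,163:396],(350,450))]))
```

```text
[0.49096725 0.10152968 0.24318622] [[-0.033, -0.98, 0.197], [0.024, 0.196, 0.98], [-0.999, 0.037, 0.017]]
hole [0.48890623 0.10251051 0.21025006]
[339.91981415 200.81077944] [335.07933822 242.15602295]
```

View pics/s7.png

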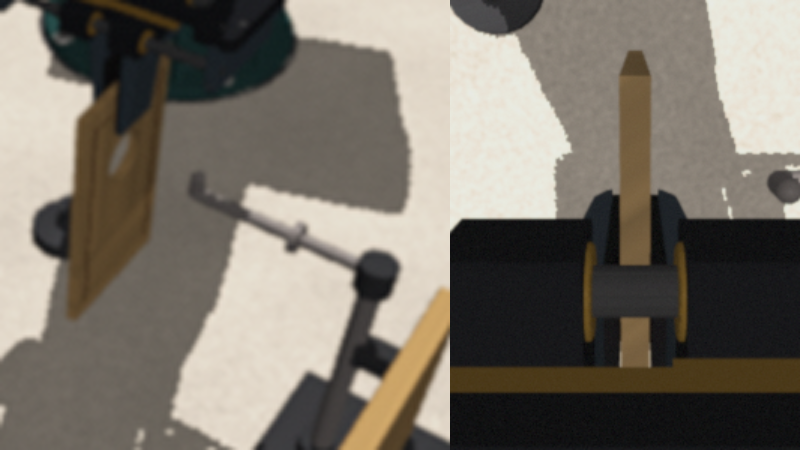

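Call:
drive_tool(
  commands=[
    [[0.3,0.05,1.5],-0.015,0.4],
    [[0.1,0.05,1.5],0,0.4],
    [[0,0,1.0],0,0.4],
    [[0,0,0],0,0.4],
  ],
)

```text
time: 16.7
tcp_pos: [0.4997, 0.1451, 0.2431]
eef_rot: [[-0.027, -0.983, 0.181], [0.025, 0.181, 0.983], [-0.999, 0.031, 0.02]]
force: [0.0, 0.7, -1.5]
width: 0.0078
```

Run:
```python
from h import *
import cv2
s=bot.sense();R=s['eef_rot']
h=s['tcp_pos']+.033*R[:,0]+.001*R[:,1]
print('hole',h,R.round(3).tolist(),'r',(.288-h[1])/.985,'xline',.5208-(.288-h[1])*np.tan(np.radians([9.7,10.2,11])))
```

```text
hole [0.49785499 0.14609625 0.21014522] [[-0.027, -0.983, 0.181], [0.025, 0.181, 0.983], [-0.999, 0.031, 0.02]] r 0.14406471715909344 xline [0.49654395 0.49526749 0.49321671]
```

Call:
drive_tool(
  commands=[
    [[0.45,0.2,0],0,0.4],
    [[0,0,0],0,0.4],
    [[0.05,0,1.3],0,0.4],
    [[0.05,0,1.3],0,0.4],
    [[0,0,0],0,0.4],
  ],
)

```text
time: 17.2
tcp_pos: [0.5024, 0.1735, 0.2379]
eef_rot: [[-0.027, -0.983, 0.181], [0.025, 0.18, 0.983], [-0.999, 0.031, 0.02]]
force: [-0.7, -0.3, -0.8]
width: 0.0079
```

Call:
drive_tool(
  commands=[
    [[0.05,0,1.3],0,0.4],
    [[0.05,0,1.0],0,0.4],
    [[0,0,0],0,0.4],
  ],
)

```text
time: 17.5
tcp_pos: [0.507, 0.1985, 0.2372]
eef_rot: [[-0.027, -0.983, 0.181], [0.025, 0.18, 0.983], [-0.999, 0.031, 0.02]]
force: [0.1, -0.4, -1.7]
width: 0.0081
```

Run:
```python
from h import *
import cv2
s=bot.sense();R=s['eef_rot']
h=s['tcp_pos']+.033*R[:,0]+.001*R[:,1]
print('hole',h,'r',(.288-h[1])/.985,'xline',.5208-(.288-h[1])*np.tan(np.radians([9.7,10.2,11])))
```

```text
hole [0.50507089 0.199507   0.20427899] r 0.089840609633859 xline [0.50567361 0.5048776  0.5035987 ]
```

Call:
drive_tool(
  commands=[
    [[0.7,0,0],0,0.4],
    [[0.6,0,0],0,0.4],
    [[0.3,0,0],0,0.4],
    [[0,0,0],0,0.4],
  ],
)

```text
time: 17.9
tcp_pos: [0.5061, 0.1987, 0.2193]
eef_rot: [[-0.028, -0.983, 0.18], [0.025, 0.18, 0.983], [-0.999, 0.032, 0.019]]
force: [0.3, 0.2, -0.7]
width: 0.0076
```

Call:
drive_tool(
  commands=[
    [[0.2,0,0],0,0.4],
    [[0,0,0],0,0.4],
  ],
)

```text
time: 18.1
tcp_pos: [0.5064, 0.1985, 0.2176]
eef_rot: [[-0.027, -0.983, 0.181], [0.025, 0.18, 0.983], [-0.999, 0.031, 0.019]]
force: [-1.1, 0.1, 2.1]
width: 0.008
```

Run:
```python
from h import *
import cv2
sc=bot.read_camera('scene')[:,:,::-1];w=bot.read_camera('wrist')[:,:,::-1]
cv2.imwrite('pics/s8.png',np.hstack([cv2.resize(sc[170:290,320:470],(560,448),interpolation=cv2.INTER_CUBIC),w[0:420:1,180:420]
 if 0 else cv2.resize(w[100:380,200:350],(240,448))]))
```

View pics/s8.png

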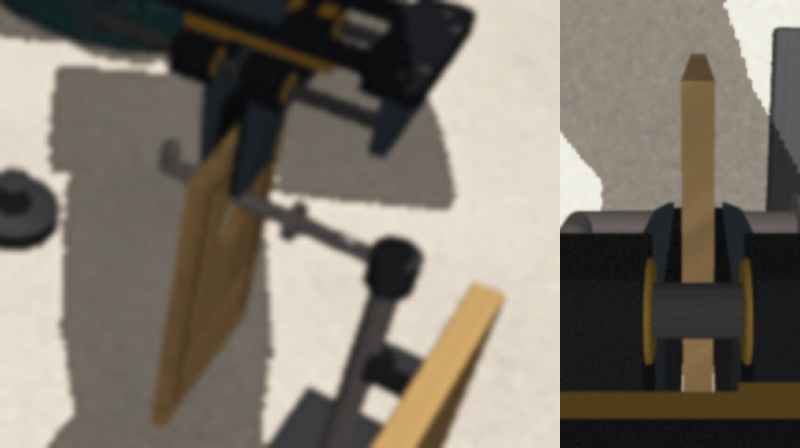

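Call:
drive_tool(
  commands=[
    [[0,0,0],0,1.2],
    [[0,0,0],0,1.8],
    [[0,0,0],0,2.4],
    [[0,0,0],0,2.4],
    [[0,0,0],0,2.4],
    [[0,0,0],0,2.4],
    [[-0.5,0,0],0,2.4],
    [[-1,0,0],0,2.4],
    [[-1.5,0,0],0,2.4],
    [[-2,0,0],0,2.4],
    [[-3,0,0],0,2.4],
    [[-3,0,0],0,2.4],
    [[0,0,0],0,2.4],
    [[0,0,0],0,2.4],
    [[0,0,0],0,2.4],
    [[0,0,0],0,2.4],
    [[0,0,0],0,2.4],
    [[0,0,0],0,2.4],
    [[0,0,0],0,2.4],
    [[0,0,0],0,2.4],
  ],
)

```text
time: 20.2
tcp_pos: [0.5087, 0.1952, 0.3369]
eef_rot: [[-0.027, -0.983, 0.181], [0.025, 0.18, 0.983], [-0.999, 0.031, 0.019]]
force: [-0.0, -0.6, 0.7]
width: 0.0237
```

Run:
```python
from h import *
import cv2
s=bot.sense();print(s['tcp_pos'],s['force'],s['width'])
t1=bot.read_camera('scene')[:,:,::-1];cv2.imwrite('pics/s9.png',t1)
w=bot.read_camera('wrist')[:,:,::-1];cv2.imwrite('pics/w9.png',w)
c=cam('wrist')
# template top edge in the wrist view: plywood-coloured blob
def wood(i):
    h=cv2.cvtColor(i,cv2.COLOR_BGR2HSV);return cv2.inRange(h,(8,60,50),(25,200,255))
n,l,st,ce=cv2.connectedComponentsWithStats(wood(w))
for i in range(1,n):
    if st[i,4]>300: print('wrist',st[i],ce[i].round())
d=np.array([-.177,-.984,0]);thr=np.array([.5208,.288,.2])+.092*d;wd=np.array([-.984,.177,0])
print('expect top edge',[proj(c,thr+[0,0,.05]+k*wd).round() for k in (-.055,.055)])
c=cam('scene');z=np.array([0,0,1])
print('expect scene corners',[proj(c,thr+a*wd+b*z).round() for a in(-.055,.055) for b in (.05,-.14)])
n,l,st,ce=cv2.connectedComponentsWithStats(wood(t1))
for i in range(1,n):
    if st[i,4]>150: print('scene',st[i],ce[i].round())
```

```text
[0.50873575 0.19517601 0.33691937] [-0.01087998 -0.61638339  0.67468672] 0.02371764668675473
wrist [ 281  124   13  154 1819] [287. 200.]
wrist [ 369  124   67  123 5726] [404. 183.]
wrist [   0  202   39   75 1053] [ 15. 248.]
wrist [213 261  16  67 614] [219. 295.]
wrist [344 261  15  67 632] [352. 295.]
wrist [ 19 311  41  31 786] [ 37. 323.]
wrist [  91  338  388   24 7107] [296. 352.]
expect top edge [array([286., 282.]), array([285., 132.])]
expect scene corners [array([372., 218.]), array([360., 283.]), array([397., 189.]), array([382., 253.])]
scene [    0     0   370   181 29039] [153.  60.]
scene [ 460    0  100   94 7860] [515.  45.]
scene [373 112  45  15 191] [394. 119.]
scene [   0  184   69   67 1320] [ 32. 227.]
scene [ 150  184   85   93 4587] [192. 232.]
scene [113 186  68  21 851] [147. 196.]
scene [ 360  189   39   94 1488] [378. 235.]
scene [ 378  246   77  137 2479] [414. 315.]
scene [183 280  34  55 214] [197. 308.]
scene [ 180  373   97   47 1518] [222. 400.]
```

```bash
python3 -c "
from rig import bot
print(bot.job_done())"
```

```text
the job is handed in; nothing more can be done
None
```

I swung the hook arm out to its stop, hung the tall template in the hook's throat, and handed the job in at about 20 s of the 62 s allowed. `job_done()` reports no verdict.

- **Hook arm:** I pushed it with the shut fingers until the contact force rose to about 5 N. From the pictures, the arm then pointed along a heading of about -100°, square to the panel.
- **Template:** it was in the rack's middle slot. I lifted it out and turned it about 70°. I then passed its hole over the tip with no rise in force and let it down. It met the bar with the hole's centre about 15 mm below the bar's centre line and 90 mm from the pivot, with the throat's middle at 92 mm.
- **Release check:** I opened the fingers to 24 mm and drew back 12 cm straight up, and the robot was clear of everything. After that, the plywood outline in the scene camera spanned columns 360–399 and rows 189–283. I expected corners at (360, 283) and (397, 189), so it hangs upright in place. The upper edge in the wrist camera agreed within a few pixels.

The smaller templates were last seen standing in their slots right after the tall one was lifted out. I did not measure them again at the end, but nothing came near them afterwards. The tool drifted about 2° off vertical during the moves, which had no visible effect. No check failed.

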